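# Take the empty bobbin off the reversed winder spindle (left-hand nut)

## Robot

A 7-joint arm with a two-finger parallel gripper is mounted at the origin on a cart in front of the work surface, level with it; the furniture and walls round the work are solid. World frame = base frame: x ahead of the robot, y to its left, z up, the work surface at z = 0. Lengths are in m, angles in rad, forces in N, time in s.
With the tool pointing down it reaches from about 0.425 to 0.825 m from the base axis. Payload 3.6 kg.
Tool frame: the origin (TCP) lies midway between the tips of the shut fingers; the grasp point (between the pads) lies 19 mm behind it; x points along the fingers, y is the direction in which the jaws open and shut, and the axes are right-handed (so a half turn about x gives the same grasp; the last joint's range is limited). The gripper opens to 85 mm and grips with 20 to 120 N. Pads are 22 mm wide; open, the fingers measure 114 mm over their backs; the gripper's body (76 mm by 85 mm) begins 54 mm behind the grasp point. The pads swing forward as they close: fully open they stand 13 mm farther back than shut.
Start: joints at [-1.133, 0.615, -0.013, 1.423, 0.008, 1.103, -0.04], TCP at [0.291, 0.581, 0.231] pointing down, gripper open.
Joint ranges: [-3.12, 3.12], [-0.3, 2.06], [-1.34, 1.32], [0.26, 2.42], [-1.36, 4.5], [0.01, 1.98], [-2.84, 2.84]. Speed limits (rad/s): [2.79, 2.79, 3.14, 3.14, 3.14, 3.14, 3.14].

## Interface

Orientations are given as a unit quaternion [w, x, y, z].
In Python, from plant import * gives the robot as it stands. The module is installed in compiled form; this text tells all that it offers.
- The arm moves only by the tool step_arm, never from a script. Its arguments are lists of equal length, an entry for each row: "hand": the gripper's target within -1 to 1 (shut at 1, half-way at 0, fully open at -1); "offset": the shift along the tool's x, y, z in m, a list of three; "yaw": the turn about the tool's x in rad. In form: {"hand": [hand, ...], "offset": [[x, y, z], ...], "yaw": [yaw, ...]}. A call has 1 to 8 rows; each row shifts and turns the commanded pose from where the row before left it, along the tool's axes as they then stand; what a row does not reach is not made up. A row lasts 1/10 s, in which the tool goes at most 50 mm and 8.59 degrees, less where a joint would pass 70% of its speed; a pose out of reach is approached as far as the arm can. A call is refused whole if a number of a shift passes 0.05 or a number of a turn 0.15, either way. A call with a gripper value outside its range is refused whole. The fingers move at their own pace and stop on an object; the grip force is fixed at half the most. Time passes only in rows, so rows that do not move let the fingers close. It gives the time, the measured TCP pose, the force and the opening at its end, in the units of the state.
- sense(): the state, without advancing time (a new reading comes with each control period).
- camera(name): name is "scene" or "top" or "wrist"; returns (picture, depth): 384x512x3 uint8, red, green, blue; 384x512 float32, m along the optical axis (not along the pixel's ray), 0 where there is no reading.
- camera_model(name): a dict with "fx", "fy", "cx", "cy" (pixels), "extrinsics" (4x4, takes a point from world to camera coordinates); the wrist camera has in their place "hand_eye" (4x4, takes a point from camera to tool coordinates, whose origin is the TCP and whose axes are the tool frame's). Camera axes: x right, y up, looking along -z (the intrinsics and any distortion apply to the point x, -y, -z); pixel columns grow to the right and rows downward; lengths in m; the calibration is good to about 2 mm. The wrist camera is an equidistant fisheye: a pixel r from the principal point sees the ray r / f radians off the axis. A picture is of the moment at which its call begins: read the wrist's pose just before it. camera_model takes no time and is no camera call.
- hand_in(): hands the job in, once; it reports no verdict.
The state is a dict: "t": time; "joints": joint angles; "dq": joint speeds; "joint_efforts": joint torques, N m; "eef_pos": TCP position; "orientation": TCP orientation; "ft_force": force on the tool from outside, world axes, zero at the start; "wrist_torque": the same for the moment, N m; "opening": opening from 0.0 (shut) to 1.0 (fully open).
Only numpy, scipy, OpenCV 4.12 (cv2) and the standard library are available. Lean on these libraries where they do the work, as an engineer would, in place of code of your own. Each camera call takes 0.05 s, during which the arm holds its last target. There are 200 camera calls.

## Task

The empty bobbin has to come off the winder whose hexagon nut has nicked corners: that mark means a left-hand thread, so it comes loose clockwise. Back that nut off until there is a good 4 mm of play under it (it climbs on a steep thread as it turns: feel it and give way, do not strain the spindle), slide the slotted washer out sideways by its tongue and put it in the shallow grey tray, then lift the bobbin off over the nut and set it down, standing on its flange, in the tray too. Leave the other winder, with the plain nut, and the tools alone.

Things in the scene. Friction and masses are not known exactly. Their poses are not given: they have to be found in the camera images.
- winder_lh: Winder head with the reversed spindle: grey housing 120 x 104 x 42 mm, fixed. Origin on the worktop under the upright 10 mm spindle; front panel faces its -x. Heights: face plate (62 mm across) 55 mm with a 31 mm spigot 10 mm high; bobbin 55-89; slotted washer 89-95; nut from 95 when tight; spindle end 125. The spindle does not turn; a snap ring keeps the nut on it (climbs 8 mm at most).
- nut_lh_center (a point): Middle of the left-hand nut's hexagon, on the spindle axis. Steel, 26 mm across flats, hexagon 16 mm high on a 3 mm foot 29 mm across; a nick is cut down each corner. Corners on its x axis and every 60 degrees; flats face y and every 60 degrees. Clockwise from above loosens; it climbs steeply as it turns. Starting it takes 0.2 to 0.7 N m, then 0.15. It stays where it is left.
- spindle_tip (a point): Upper end of the left-hand spindle, 125 mm above the worktop. Spindle, face plate, nut and bobbin ride in spring-preloaded ball bearings that yield up or down by 1 mm for 20 N and spring back; beyond about 8 N the bearings suffer.
- washer_tongue (a point): Centre of the washer's upright tongue: 26 mm tall, 14 mm wide (along y), 5 mm thick; point 13 mm above the washer's underside. x axis: towards the washer's middle, 40.5 mm away. The washer is a loose steel C, 48 mm across, 6 mm thick, 80 g; its 13 mm slot opens at the rim away from the tongue, so it leaves the spindle when drawn level along -x by 35 mm or more.
- washer_center (a point): Middle of the slotted washer (half-way up its 6 mm), on the spindle axis at the start. Same axes as the tongue.
- bobbin_center (a point): Centre of the loose empty black bobbin: 34 mm high, two flanges 60 mm across and 5 mm thick, barrel 42 mm, bore 33 mm, 60 g; z is its axis. It sits on the spigot with 1 mm play all round and passes over the nut once the washer is gone. Nut and spindle stand up to 36 mm above its top flange.
- winder_rh: The other winder head: same housing, bobbin and washer, but its nut has plain corners (ordinary right-hand thread). Origin on the worktop under its spindle axis. To be left alone.
- nut_rh_center (a point): Middle of the plain nut's hexagon on the other winder (same size).
- parts_tray: Shallow open grey plastic tray, 90 mm (its x) by 160 mm (its y), 14 mm high, walls and floor 3 mm, fixed. Origin under its centre.
- caliper: Digital caliper lying on the worktop, 160 x 56 x 13 mm. Leave alone.
- loupe: Black eye loupe, 40 mm across, 36 mm high. Leave alone.
- tweezers: Steel tweezers, 122 x 14 x 9 mm. Leave alone.
- nut_lh: The left-hand nut itself; origin at the middle of its underside.
- washer: The slotted washer itself; origin at the middle of its underside.
- bobbin: The bobbin itself; origin at the middle of its underside.
Not all that is in view belongs to the job. Leave any green look-alike of the bobbin alone.

How it is judged:
On the way, in this order (a step that is already met when the one before it is completed fails the run):
1. the left-hand nut is backed off by at least 4 mm while washer and bobbin are still in place (z of nut_lh_center in the frame of winder_lh above 0.11 m and distance of each of washer_center, bobbin_center from where it was at the start of the episode below 0.006 m), for 0.2 s.
2. the slotted washer lies in the tray, let go, the bobbin still on the spindle (x of washer_center in the frame of parts_tray between -0.042 and 0.042 m and y of washer_center in the frame of parts_tray between -0.077 and 0.077 m and x of washer_tongue in the frame of parts_tray between -0.042 and 0.042 m and y of washer_tongue in the frame of parts_tray between -0.077 and 0.077 m and height (world z) of washer_center below 0.014 m and angle between washer_center's own z axis and vertical below 0.2 rad and contact force between the fingers and washer below 0.1 N and distance of bobbin_center from where it was at the start of the episode below 0.01 m), for 0.2 s.
3. the bobbin stands in the tray, let go (x of bobbin_center in the frame of parts_tray between -0.042 and 0.042 m and y of bobbin_center in the frame of parts_tray between -0.077 and 0.077 m and height (world z) of bobbin_center between 0.016 and 0.026 m and angle between bobbin_center's own z axis and vertical below 0.1 rad and contact force between the fingers and bobbin below 0.1 N and linear speed of bobbin below 0.02 m/s), for 0.2 s.
At the end, for the whole second after the job is handed in: The left-hand nut stands at least 4 mm above its tight height; the slotted washer lies flat in the tray and the bobbin stands on its flange in the tray (both wholly inside the walls), both let go and at rest (all of step 3 and z of nut_lh_center in the frame of winder_lh above 0.11 m and x of washer_center in the frame of parts_tray between -0.042 and 0.042 m and y of washer_center in the frame of parts_tray between -0.077 and 0.077 m and x of washer_tongue in the frame of parts_tray between -0.042 and 0.042 m and y of washer_tongue in the frame of parts_tray between -0.077 and 0.077 m and height (world z) of washer_center below 0.014 m and angle between washer_center's own z axis and vertical below 0.2 rad and contact force between the fingers and washer below 0.1 N); the robot touches nothing.
It fails at once if the nut is tightened hard instead (more than 80 N on the washer) (contact force between nut_lh and washer above 80 N).
It fails at once if the spindle is pulled up or pushed down in its bearings by more than 0.4 mm (about 8 N) (distance of spindle_tip from where it was at the start of the episode above 0.0004 m).
It fails at once if the washer is dragged while the nut still pinches it (more than 8 N) (contact force between nut_lh and washer above 8 N and distance of washer_center from where it was at the start of the episode above 0.004 m).
It fails at once if the bobbin is wrenched against the spindle (more than 25 N) (contact force between bobbin and winder_lh above 25 N and distance of bobbin_center from where it was at the start of the episode above 0.004 m).
It fails at once if the other winder's nut is turned, or a tool lying near the work is pushed away by more than 15 mm (distance of nut_rh_center from where it was at the start of the episode above 0.0015 m or distance of any of caliper, loupe, tweezers from where it was at the start of the episode above 0.015 m).
It also fails if it takes over 72 s, if anything falls off the work surface, if the arm or the gripper's body presses on something with over 40 N, if the wrist force passes 120 N, or if a joint passes its speed limit or range.

## Working session

There is one attempt and no reset: what is moved stays moved. The work goes in short steps, Python scripts to look and compute and a tool call to move; the robot and the scene stay as the last step left them, time stands still between calls to the robot, and variables do not carry over. Pictures are saved under pics/ and viewed, about 8 in all and at most 12, crops included, and the job is handed in when it is done.

Besides the shell and the picture viewer there is one more tool, called after ">>>" by a JSON object that holds its "method" and its "body", one argument or row to a line. step_arm: Moves the arm, as the interface text tells. Its arguments: {"type":"object","properties":{"hand":{"type":"array"},"offset":{"type":"array"},"yaw":{"type":"array"}},"required":["hand","offset","yaw"]}

```bash
mkdir -p pics
python3 - <<'E'
from plant import *
import numpy as np, cv2
s=sense(); print({k:np.round(v,3) for k,v in s.items()})
for n in ["scene","top"]:
    p,d=camera(n); np.savez(f"pics/{n}0.npz",p=p,d=d); cv2.imwrite(f"pics/{n}0.png",cv2.resize(p[:,:,::-1],(800,600),interpolation=cv2.INTER_CUBIC))
    m=camera_model(n); print(n,{k:np.round(v,4).tolist() for k,v in m.items()})
print({k:np.round(v,4).tolist() for k,v in camera_model("wrist").items()})
E
```

```text
{'t': np.float64(0.0), 'joints': array([-1.133,  0.616, -0.013,  1.425,  0.008,  1.103, -0.04 ]), 'dq': array([ 0.001,  0.002, -0.002,  0.003,  0.   ,  0.   , -0.002]), 'joint_efforts': array([ 0.0000e+00, -4.6921e+01,  2.5900e-01, -1.7103e+01,  1.0000e-02,
        1.0000e-02,  0.0000e+00]), 'eef_pos': array([0.291, 0.58 , 0.23 ]), 'orientation': array([ 0.688,  0.162,  0.688, -0.164]), 'ft_force': array([ 1.303,  0.405, -0.205]), 'wrist_torque': array([-0.   ,  0.047,  0.041]), 'opening': np.float64(0.999)}
scene {'fx': 392.1923, 'fy': 392.1923, 'cx': 252.2923, 'cy': 195.9741, 'extrinsics': [[0.5391, -0.8422, -0.001, -0.3224], [0.4962, 0.3167, 0.8084, -0.3633], [-0.6806, -0.4363, 0.5886, -0.5088], [0.0, 0.0, 0.0, 1.0]]}
top {'fx': 368.8384, 'fy': 368.8384, 'cx': 252.8051, 'cy': 186.6102, 'extrinsics': [[0.0037, -1.0, -0.0071, 0.0212], [0.9962, 0.003, 0.0866, -0.5802], [-0.0865, -0.0074, 0.9962, -0.9076], [0.0, 0.0, 0.0, 1.0]]}
{'fx': 297.3186, 'fy': 297.3186, 'cx': 254.7761, 'cy': 191.5987, 'hand_eye': [[0.0012, 0.2766, -0.961, -0.1418], [1.0, -0.0003, 0.0011, -0.002], [0.0, -0.961, -0.2766, -0.0689], [0.0, 0.0, 0.0, 1.0]]}
```

View pics/top0.png

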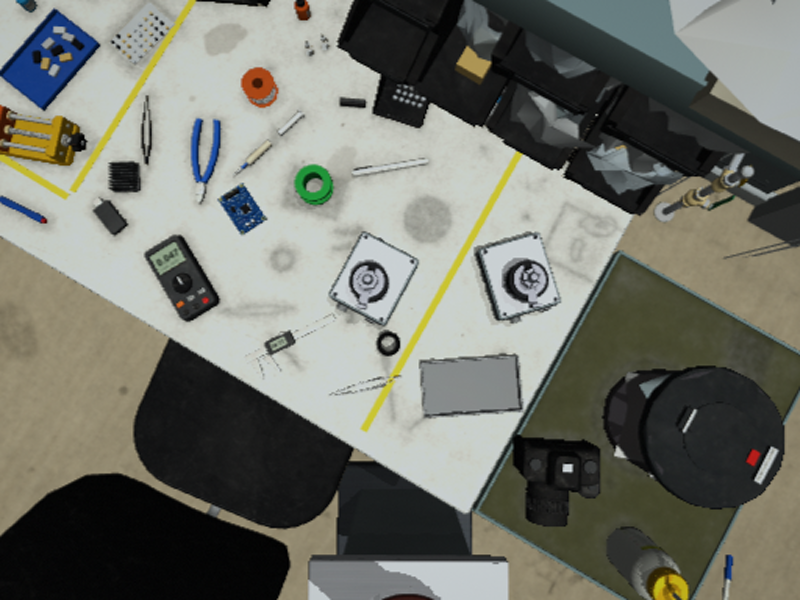

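View pics/scene0.png

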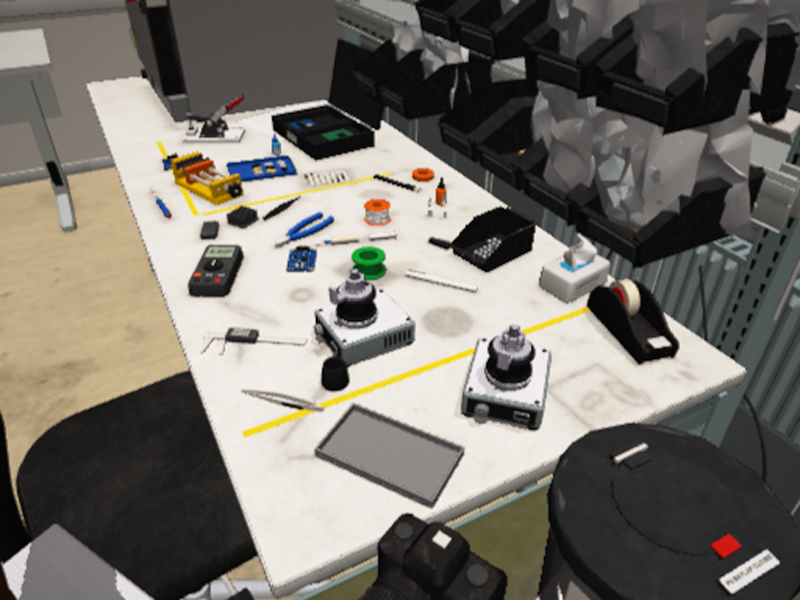

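Top view: two winders at about (368,280) and (530,280), tray at (470,385), loupe (388,343), tweezers (365,385), caliper (290,340), and a green look-alike bobbin at (314,184). Candidates for the nicked nut: the nut at (368,280) and the nut at (530,280). Next I measure both and look at both in one crop.

```bash
cat > h.py <<'E'
import numpy as np, cv2
from plant import *
def ray(n,u,v):
    m=camera_model(n); E=np.array(m["extrinsics"]); R=E[:3,:3]; o=-R.T@E[:3,3]
    c=np.array([(u-m["cx"])/m["fx"],-(v-m["cy"])/m["fy"],-1]); return o,R.T@c
def onz(n,u,v,z):
    o,d=ray(n,u,v); return o+d*(z-o[2])/d[2]
def wray(s,u,v):
    from scipy.spatial.transform import Rotation as Ro
    m=camera_model("wrist"); H=np.array(m["hand_eye"]); x,y=(u-m["cx"])/m["fx"],(v-m["cy"])/m["fy"]
    r=np.hypot(x,y); k=np.sin(r)/max(r,1e-9); c=np.array([x*k,-y*k,-np.cos(r)])
    q=s["orientation"]; R=Ro.from_quat([q[1],q[2],q[3],q[0]]).as_matrix()
    return s["eef_pos"]+R@H[:3,3], R@H[:3,:3]@c
def wonz(s,u,v,z):
    o,d=wray(s,u,v); return o+d*(z-o[2])/d[2]
def wproj(s,P):
    from scipy.spatial.transform import Rotation as Ro
    m=camera_model("wrist"); H=np.array(m["hand_eye"]); q=s["orientation"]; R=Ro.from_quat([q[1],q[2],q[3],q[0]]).as_matrix()
    c=H[:3,:3].T@(R.T@(np.array(P)-s["eef_pos"])-H[:3,3]); r=np.arctan2(np.hypot(c[0],c[1]),-c[2]); h=np.hypot(c[0],c[1])
    return m["cx"]+m["fx"]*r*c[0]/h, m["cy"]-m["fy"]*r*c[1]/h
E
python3 - <<'E'
from h import *
f=1.5625
for nm,u,v,z in [("A nut",368,280,.12),("B nut",530,280,.12),("tray",470,385,.01),("loupe",388,343,.036),("calip",290,340,.01),("tweez",365,385,.005)]:
    print(nm,np.round(onz("top",u/f,v/f,z),3))
for c in [(420,362),(519,354),(522,408),(424,416)]: print("traycorner",np.round(onz("top",c[0]/f,c[1]/f,.014),3))
for c in [(356,233),(418,251),(386,325),(331,297),(475,246),(538,233),(560,302),(494,320)]: print("housing",np.round(onz("top",c[0]/f,c[1]/f,.042),3))
t=np.load("pics/top0.npz")["p"];s=np.load("pics/scene0.npz")["p"]
def crop(p,u,v,r=26):
    u,v=int(u/f),int(v/f); return cv2.resize(p[v-r:v+r,u-r:u+r,::-1],(390,290),interpolation=cv2.INTER_CUBIC)
im=np.vstack([np.hstack([crop(t,368,280),crop(t,530,280)]),np.hstack([crop(s,352,290),crop(s,513,350)])])
cv2.imwrite("pics/c1.png",im)
E
```

```text
A nut [0.589 0.062 0.12 ]
B nut [ 0.589 -0.174  0.12 ]
tray [ 0.43  -0.099  0.01 ]
loupe [0.497 0.034 0.036]
calip [0.501 0.195 0.01 ]
tweez [0.429 0.072 0.005]
traycorner [ 0.467 -0.018  0.014]
traycorner [ 0.48  -0.178  0.014]
traycorner [ 0.394 -0.182  0.014]
traycorner [ 0.381 -0.024  0.014]
housing [0.673 0.086 0.042]
housing [ 0.644 -0.014  0.042]
housing [0.526 0.037 0.042]
housing [0.57  0.125 0.042]
housing [ 0.652 -0.105  0.042]
housing [ 0.674 -0.206  0.042]
housing [ 0.563 -0.238  0.042]
housing [ 0.534 -0.134  0.042]
```

View pics/c1.png

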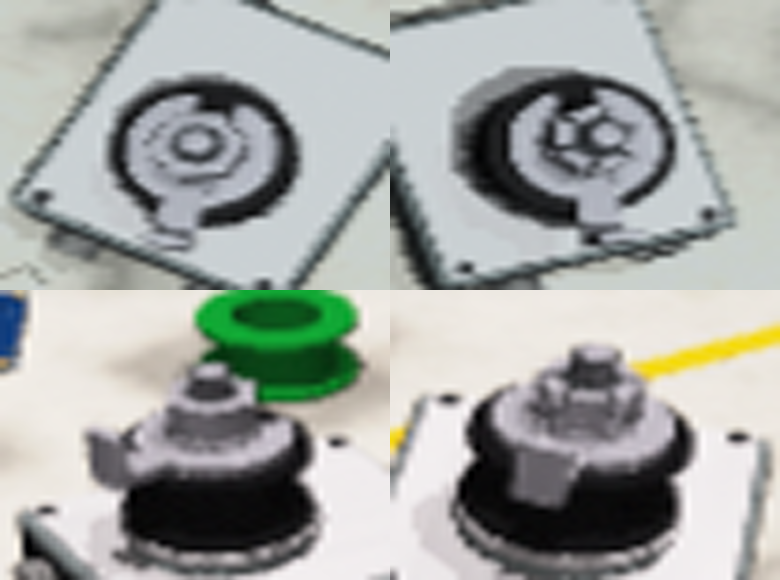

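The right-hand nut, at (530,280) in the top view (right column of the crop), has the nicked corners. The one at (368,280) is plain. So the left-hand winder is near (0.589, -0.174). Its tongue points roughly to world -x.

```bash
cat >> h.py <<'E'
from scipy.spatial.transform import Rotation as Ro
def RR(s):
    q=s["orientation"]; return Ro.from_quat([q[1],q[2],q[3],q[0]]).as_matrix()
def off(P,s=None):
    s=s or sense(); print("pos",np.round(s["eef_pos"],4),"to go, tool axes",np.round(RR(s).T@(np.array(P)-s["eef_pos"]),4))
E
python3 - <<'E'
from h import *
s=sense(); print(np.round(RR(s),3)); off([.589,-.174,.23],s)
E
```

```text
[[-0.001  0.448  0.894]
 [-0.002  0.894 -0.448]
 [-1.    -0.002  0.   ]]
pos [0.291  0.5804 0.2302] to go, tool axes [ 0.0015 -0.5409  0.6045]
```

>>> {"method": "step_arm", "body": {
  "hand": [-1, -1, -1, -1, -1, -1, -1, -1],
  "offset": [
    [0, -0.031, 0.035],
    [0, -0.031, 0.035],
    [0, -0.031, 0.035],
    [0, -0.031, 0.035],
    [0, -0.031, 0.035],
    [0, -0.031, 0.035],
    [0, -0.031, 0.035],
    [0, -0.031, 0.035]
  ],
  "yaw": [0, 0, 0, 0, 0, 0, 0, 0]
}}

```text
t: 0.9
eef_pos: [0.4307, 0.2319, 0.2311]
orientation: [0.688, 0.163, 0.688, -0.163]
ft_force: [1.2, -0.4, -0.6]
opening: 1.0
```

>>> {"method": "step_arm", "body": {
  "hand": [-1, -1, -1, -1, -1, -1, -1, -1],
  "offset": [
    [0, -0.031, 0.035],
    [0, -0.031, 0.035],
    [0, -0.031, 0.035],
    [0, -0.031, 0.035],
    [0, -0.031, 0.035],
    [0, -0.031, 0.035],
    [0, -0.031, 0.035],
    [0, -0.031, 0.035]
  ],
  "yaw": [0, 0, 0, 0, 0, 0, 0, 0]
}}

```text
t: 1.7
eef_pos: [0.5698, -0.1151, 0.2309]
orientation: [0.688, 0.163, 0.688, -0.163]
ft_force: [1.1, 0.0, 0.2]
opening: 0.998
```

Run:
```python
from h import *
s=sense(); print(s["t"],np.round(RR(s),3),np.round(s["joints"],3),np.round(s["ft_force"],2)); off([.589,-.174,.18],s)
```

```text
1.7 [[-0.001  0.448  0.894]
 [ 0.     0.894 -0.448]
 [-1.    -0.    -0.001]] [ 0.103  0.508  0.093  1.633 -0.054  1.005  1.319] [1.1  0.02 0.16]
pos [ 0.5698 -0.1151  0.2309] to go, tool axes [ 0.0509 -0.0441  0.0437]
```

>>> {"method": "step_arm", "body": {
  "hand": [-1, -1, -1],
  "offset": [
    [0.02, -0.022, 0.022],
    [0.02, -0.022, 0.022],
    [0, 0, 0]
  ],
  "yaw": [0, 0, 0]
}}

```text
t: 2.0
eef_pos: [0.5868, -0.1785, 0.1875]
orientation: [0.685, 0.164, 0.69, -0.167]
ft_force: [-1.2, -0.7, -0.7]
opening: 1.003
```

Run:
```python
from h import *
s=sense(); p,d=camera("wrist"); np.savez("pics/w1.npz",p=p,d=d,pos=s["eef_pos"],q=s["orientation"])
print(np.round(s["eef_pos"],4))
cv2.imwrite("pics/w1.png",cv2.resize(p[:,:,::-1],(800,600),interpolation=cv2.INTER_CUBIC))
print("nut at",wproj(s,[.589,-.174,.114]))
```

```text
[ 0.5868 -0.1785  0.1875]
nut at (np.float64(264.8749688905121), np.float64(200.7416898188236))
```

View pics/w1.png

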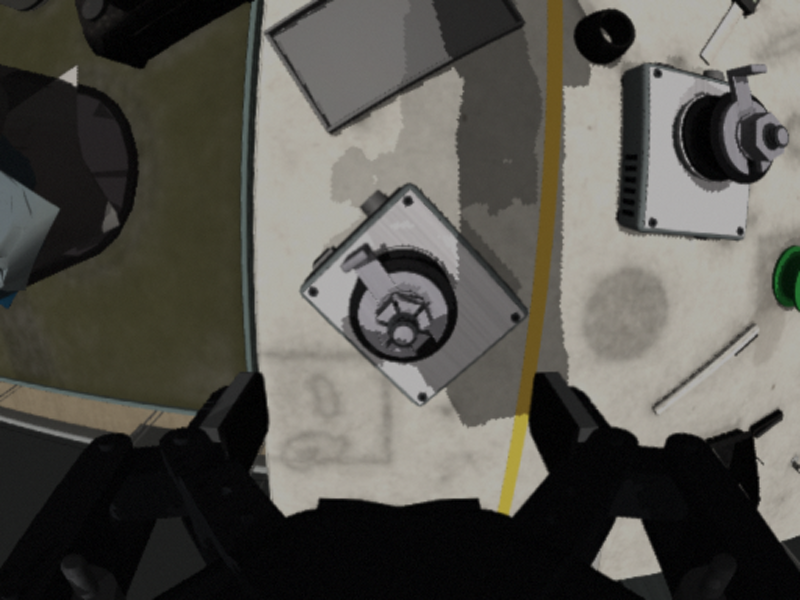

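The wrist view shows the nicked nut at (403,318) on the nearer winder; the other winder, upper right, has the plain nut. I'll go lower for a precise measurement.

>>> {"method": "step_arm", "body": {
  "hand": [-1, -1],
  "offset": [
    [0.038, 0.003, -0.004],
    [0, 0, 0]
  ],
  "yaw": [0, 0]
}}

```text
t: 2.25
eef_pos: [0.5838, -0.1643, 0.1497]
orientation: [0.685, 0.163, 0.692, -0.161]
ft_force: [-0.1, 0.8, -0.2]
opening: 1.002
```

Run:
```python
from h import *
s=sense(); p,d=camera("wrist"); np.savez("pics/w2.npz",p=p,d=d,pos=s["eef_pos"],q=s["orientation"])
print(np.round(s["eef_pos"],4),s["orientation"])
u,v=wproj(s,[.589,-.174,.114]);print(u,v)
u0,v0=int(u)-50,int(v)-50
im=cv2.resize(p[v0:v0+75,u0:u0+100,::-1],(800,600),interpolation=cv2.INTER_CUBIC)
for k in range(0,100,10):
    cv2.putText(im,str(u0+k),(k*8,10),0,.4,(0,0,255),1); cv2.line(im,(k*8,12),(k*8,20),(0,0,255),1)
    cv2.putText(im,str(v0+k),(0,k*8+4),0,.4,(0,0,255),1); 
cv2.imwrite("pics/w2.png",im)
```

```text
[ 0.5838 -0.1643  0.1497] [ 0.68466843  0.16265174  0.69199339 -0.16099285]
248.3392418346013 231.92602883670486
```

View pics/w2.png

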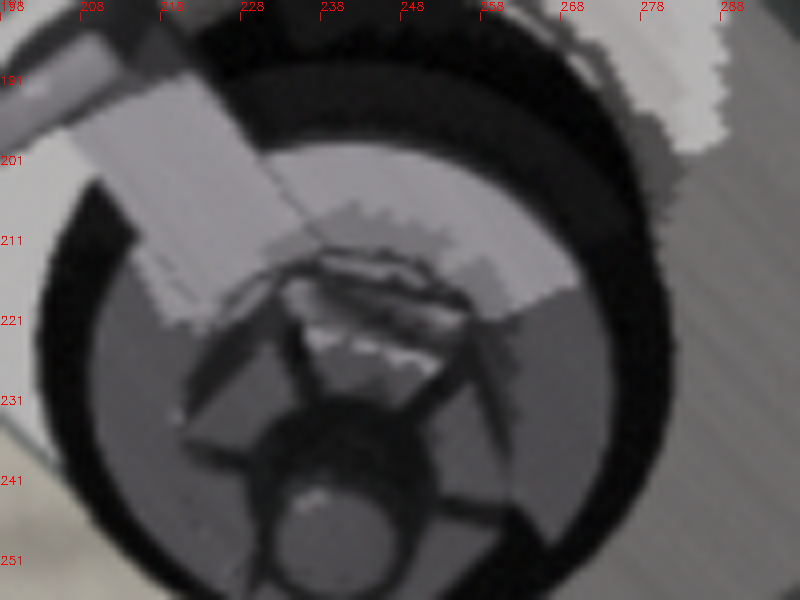

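Run:
```python
from h import *
from scipy.optimize import least_squares
z=np.load("pics/w2.npz"); s=dict(eef_pos=z["pos"],orientation=z["q"])
W=lambda x,y,h: wonz(s,198+x/8,181+y/8,h)
t=W(337,540,.125); print("tip",np.round(t,4))
C=np.array([W(188,446,.114),W(290,295,.114),W(467,362,.114),W(508,515,.114)])[:,:2]; print(np.round(C,4))
nick=[((245,462),(190,445)),((315,390),(290,300)),((405,415),(465,360)),((440,505),(505,515))]
for a,b in nick:
    e=W(*b,.114)-W(*a,.114); print("nick deg mod60",np.degrees(np.arctan2(e[1],e[0]))%60)
def f(p):
    d=C-p[:2]; a=np.arctan2(d[:,1],d[:,0])-p[2]; k=np.round(a/(np.pi/3))*np.pi/3+p[2]
    return (d-p[3]*np.c_[np.cos(k),np.sin(k)]).ravel()
for a0 in (0,.5):
    r=least_squares(f,[t[0],t[1],a0,.014]); print(np.round(r.x,4),np.degrees(r.x[2])%60,r.cost)
# tongue top end & stem; washer circle
for q in [(0,140),(0,100),(95,35),(125,65)]: print("tongue top pt",np.round(W(*q,.115),4))
R=RR(s); print("tool y deg",np.degrees(np.arctan2(R[1,1],R[0,1])))
# bobbin flange dark ring / washer rim
P=np.array([W(*q,.095) for q in [(90,370),(350,142),(575,280),(613,380),(480,165)]])[:,:2]
g=least_squares(lambda p:np.hypot(*(P-p[:2]).T)-p[2],[.59,-.17,.024]); print("washer circ",np.round(g.x,4))
```

```text
tip [ 0.5927 -0.1814  0.125 ]
[[ 0.5843 -0.1914]
 [ 0.5763 -0.1777]
 [ 0.5877 -0.1675]
 [ 0.6016 -0.1706]]
nick deg mod60 45.25240350738201
nick deg mod60 46.88343463200596
nick deg mod60 48.397646758769724
nick deg mod60 53.783064321131356
[ 0.5922 -0.1808 -0.184   0.0143] 49.45836982243819 3.207756976982372e-06
[ 0.5922 -0.1808  0.8632  0.0143] 49.45836983913522 3.207756976982374e-06
tongue top pt [ 0.5544 -0.1921  0.115 ]
tongue top pt [ 0.5515 -0.1904  0.115 ]
tongue top pt [ 0.5503 -0.1811  0.115 ]
tongue top pt [ 0.5535 -0.1802  0.115 ]
tool y deg 63.5407431350358
washer circ [ 0.5923 -0.1816  0.0234]
```

>>> {"method": "step_arm", "body": {
  "hand": [0, 0, 0],
  "offset": [
    [0, 0, 0],
    [0, 0, 0],
    [0, 0, 0]
  ],
  "yaw": [-0.135, -0.135, 0]
}}

```text
t: 2.6
eef_pos: [0.5881, -0.1676, 0.1555]
orientation: [0.705, 0.068, 0.703, -0.068]
ft_force: [0.8, -0.4, 0.2]
opening: 0.519
```

Run:
```python
from h import *
s=sense(); R=RR(s); print("tool y deg",np.degrees(np.arctan2(R[1,1],R[0,1])),s["opening"],np.round(R,3)); off([.592,-.181,.13],s)
```

```text
tool y deg 78.88918953074337 0.5185252567969878 [[ 0.003  0.193  0.981]
 [-0.     0.981 -0.193]
 [-1.     0.     0.003]]
pos [ 0.5881 -0.1676  0.1555] to go, tool axes [ 0.0255 -0.0124  0.0063]
```

>>> {"method": "step_arm", "body": {
  "hand": [0, 0, 0, 0, 0],
  "offset": [
    [0.012, -0.006, 0.003],
    [0.012, -0.006, 0.003],
    [0, 0, 0],
    [0, 0, 0],
    [0, 0, 0]
  ],
  "yaw": [0, 0, 0, 0, 0]
}}

```text
t: 3.1
eef_pos: [0.5907, -0.1807, 0.1292]
orientation: [0.704, 0.069, 0.704, -0.069]
ft_force: [-0.6, 0.0, -0.1]
opening: 0.5
```

Run:
```python
from h import *
s=sense(); p,d=camera("wrist"); np.savez("pics/w3.npz",p=p,d=d,pos=s["eef_pos"],q=s["orientation"])
print(np.round(s["eef_pos"],4),np.round(s["ft_force"],2),s["opening"])
u,v=wproj(s,[.592,-.181,.120]);print(u,v)
u0,v0=int(u)-60,int(v)-60
im=cv2.resize(p[v0:v0+90,u0:u0+120,::-1],(800,600),interpolation=cv2.INTER_CUBIC); print(u0,v0)
cv2.imwrite("pics/w3.png",im)
```

```text
[ 0.5907 -0.1807  0.1292] [-0.58  0.04 -0.11] 0.5000447888355899
259.04461316027124 238.78199418552765
199 178
```

View pics/w3.png

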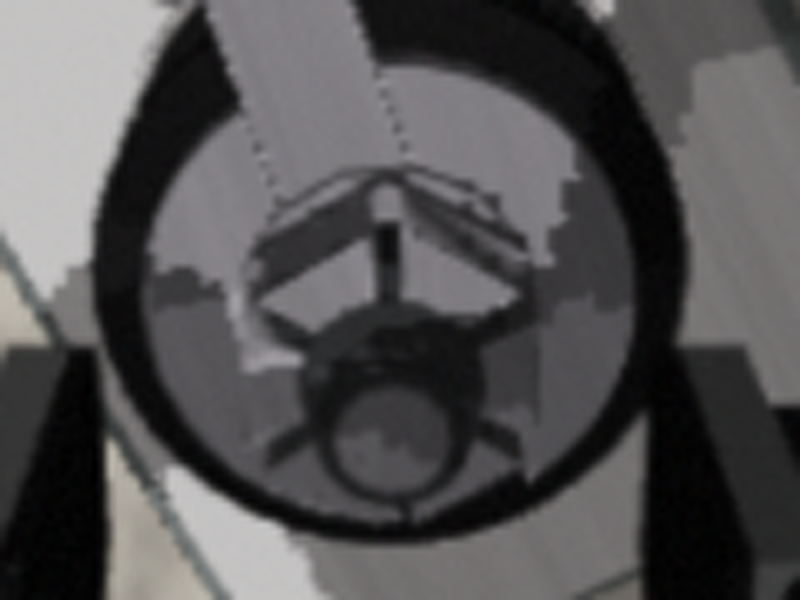

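Run:
```python
from h import *
z=np.load("pics/w3.npz"); s=dict(eef_pos=z["pos"],orientation=z["q"]); R=RR(s)
k=120/800
W=lambda x,y,h: R.T@(wonz(s,199+x*k,178+y*k,h)-s["eef_pos"])
print("tool axes rel (x,y,z) mm")
for n,x,y,h in [("tip",395,437,.125),("cornertop",385,185,.114),("left",250,300,.114),("right",530,297,.114),("left2",268,465,.114),("right2",520,450,.114),("fingerL",103,360,.13),("fingerR",648,360,.13),("bob L",95,255,.089),("bob R",685,255,.089),("wash L",145,260,.095),("wash R",635,260,.095)]:
    print(n,np.round(W(x,y,h)*1000,1))
for a,b in [((385,300),(385,190)),((310,345),(258,305)),((470,335),(530,300)),((315,435),(268,465)),((478,425),(520,450))]:
    e=W(*b,.114)-W(*a,.114); print("nick, tool deg mod60 (30=.. z axis)",np.degrees(np.arctan2(e[2],e[1]))%60)
```

```text
tool axes rel (x,y,z) mm
tip [ 4.2 -0.5  1.9]
cornertop [ 15.2  -1.3 -16.1]
left [ 15.2 -12.8  -5.7]
right [15.2 11.1 -6. ]
left2 [ 15.2 -11.6  10.1]
right2 [15.2 10.6  8.6]
fingerL [ -0.8 -23.4  -7.1]
fingerR [-0.8 19.2 -7.1]
bob L [ 40.2 -29.8  -0.3]
bob R [40.2 28.5 -0.3]
wash L [ 34.2 -24.1  -2.1]
wash R [34.2 22.7 -2.1]
nick, tool deg mod60 (30=.. z axis) 29.877189878433683
nick, tool deg mod60 (30=.. z axis) 40.09428878460474
nick, tool deg mod60 (30=.. z axis) 27.561185004083015
nick, tool deg mod60 (30=.. z axis) 24.483137149322857
nick, tool deg mod60 (30=.. z axis) 33.46647712188627
```

The jaws line up with two flats to within 2°, and the nut sits about 1.3 mm off the jaw midline. Going down with the hand part closed.

>>> {"method": "step_arm", "body": {
  "hand": [0.2, 0.2, 0.2, 0.2, 0.2],
  "offset": [
    [0.015, 0.0013, 0.001],
    [0.015, 0, 0],
    [0, 0, 0],
    [0, 0, 0],
    [0, 0, 0]
  ],
  "yaw": [0, 0, 0, 0, 0]
}}

```text
t: 3.65
eef_pos: [0.5923, -0.1798, 0.0998]
orientation: [0.704, 0.069, 0.703, -0.069]
ft_force: [0.1, -0.1, 0.2]
opening: 0.399
```

>>> {"method": "step_arm", "body": {
  "hand": [0.3, 0.3],
  "offset": [
    [0, 0, 0],
    [0, 0, 0]
  ],
  "yaw": [0, 0]
}}

```text
t: 3.85
eef_pos: [0.5922, -0.1799, 0.0999]
orientation: [0.704, 0.069, 0.703, -0.069]
ft_force: [0.0, -0.1, 0.0]
opening: 0.35
```

Run:
```python
from h import *
f=[];o=[]
s=sense(); print(np.round(s["eef_pos"],4),np.round(s["ft_force"],2),s["opening"],np.round(s["wrist_torque"],3),np.round(s["joints"],3))
```

```text
[ 0.5922 -0.1799  0.0999] [ 0.01 -0.07  0.02] 0.3497760188540283 [-0.008 -0.025  0.025] [ 0.255  0.71   0.008  1.66  -0.007  0.77   1.642]
```

>>> {"method": "step_arm", "body": {
  "hand": [0.36, 0.36],
  "offset": [
    [0, 0, 0],
    [0, 0, 0]
  ],
  "yaw": [0, 0]
}}

```text
t: 4.05
eef_pos: [0.5919, -0.1798, 0.0995]
orientation: [0.704, 0.069, 0.704, -0.069]
ft_force: [0.1, -0.3, 0.1]
opening: 0.316
```

>>> {"method": "step_arm", "body": {
  "hand": [0.4, 0.4],
  "offset": [
    [0, 0, 0],
    [0, 0, 0]
  ],
  "yaw": [0, 0]
}}

```text
t: 4.25
eef_pos: [0.592, -0.1794, 0.0996]
orientation: [0.704, 0.069, 0.704, -0.068]
ft_force: [-0.5, 1.1, -0.1]
opening: 0.305
```

>>> {"method": "step_arm", "body": {
  "hand": [1, 1, 1],
  "offset": [
    [0, 0, 0],
    [0, 0, 0],
    [0, 0, 0]
  ],
  "yaw": [0, 0, 0]
}}

```text
t: 4.55
eef_pos: [0.592, -0.1794, 0.0997]
orientation: [0.704, 0.069, 0.704, -0.068]
ft_force: [-1.7, 2.0, 4.6]
opening: 0.282
```

>>> {"method": "step_arm", "body": {
  "hand": [1, 1],
  "offset": [
    [0, 0, 0],
    [0, 0, 0]
  ],
  "yaw": [0.04, 0]
}}

```text
t: 4.75
eef_pos: [0.5918, -0.1794, 0.0997]
orientation: [0.702, 0.083, 0.702, -0.082]
ft_force: [-1.1, 2.0, 4.9]
opening: 0.282
```

```bash
cat > st.py <<'E'
from h import *
s=sense(); R=RR(s); print(round(s["t"],2),"pos",np.round(s["eef_pos"],5),"F",np.round(s["ft_force"],2),"T",np.round(s["wrist_torque"],3),"yaw",round(np.degrees(np.arctan2(R[1,1],R[0,1])),2),"op",round(s["opening"],3),"j7",round(s["joints"][6],3))
E
python3 st.py
```

```text
4.75 pos [ 0.59182 -0.17939  0.09967] F [-1.13  2.03  4.86] T [0.415 0.288 0.193] yaw 76.6 op 0.282 j7 1.612
```

>>> {"method": "step_arm", "body": {
  "hand": [1, 1],
  "offset": [
    [-0.0002, 0, 0],
    [0, 0, 0]
  ],
  "yaw": [0, 0]
}}

```text
t: 4.95
eef_pos: [0.5918, -0.1794, 0.0997]
orientation: [0.702, 0.083, 0.702, -0.082]
ft_force: [-1.3, 2.3, 4.8]
opening: 0.282
```

```bash
python3 st.py
```

```text
4.95 pos [ 0.59183 -0.17941  0.09966] F [-1.32  2.28  4.82] T [0.493 0.264 0.199] yaw 76.6 op 0.282 j7 1.612
```

>>> {"method": "step_arm", "body": {
  "hand": [1, 1],
  "offset": [
    [-0.0003, 0, 0],
    [0, 0, 0]
  ],
  "yaw": [0, 0]
}}

```text
t: 5.15
eef_pos: [0.5918, -0.1794, 0.0997]
orientation: [0.702, 0.083, 0.702, -0.082]
ft_force: [-0.3, 2.5, 3.9]
opening: 0.283
```

```bash
python3 st.py
```

```text
5.15 pos [ 0.59183 -0.17942  0.09972] F [-0.33  2.52  3.9 ] T [0.515 0.178 0.155] yaw 76.58 op 0.283 j7 1.611
```

>>> {"method": "step_arm", "body": {
  "hand": [1, 1],
  "offset": [
    [-0.0005, 0, 0],
    [0, 0, 0]
  ],
  "yaw": [0.06, 0]
}}

```text
t: 5.35
eef_pos: [0.5918, -0.1793, 0.0999]
orientation: [0.699, 0.104, 0.7, -0.104]
ft_force: [0.0, 2.2, 3.4]
opening: 0.283
```

```bash
python3 st.py
```

```text
5.35 pos [ 0.59177 -0.17934  0.09988] F [0.03 2.2  3.39] T [0.541 0.051 0.157] yaw 73.13 op 0.283 j7 1.565
```

>>> {"method": "step_arm", "body": {
  "hand": [1, 1, 1],
  "offset": [
    [-0.0006, 0, 0],
    [-0.0004, 0, 0],
    [0, 0, 0]
  ],
  "yaw": [0.1, 0.1, 0]
}}

```text
t: 5.65
eef_pos: [0.5918, -0.1791, 0.1002]
orientation: [0.685, 0.173, 0.686, -0.173]
ft_force: [2.1, 3.3, -3.1]
opening: 0.284
```

```bash
python3 st.py
```

```text
5.65 pos [ 0.59182 -0.17906  0.10022] F [ 2.14  3.25 -3.1 ] T [ 0.566 -0.352 -0.139] yaw 61.69 op 0.284 j7 1.413
```

>>> {"method": "step_arm", "body": {
  "hand": [1, 1],
  "offset": [
    [0, 0, 0],
    [0, 0, 0]
  ],
  "yaw": [0.1, 0]
}}

```text
t: 5.85
eef_pos: [0.5919, -0.179, 0.1003]
orientation: [0.676, 0.207, 0.677, -0.206]
ft_force: [1.2, 2.6, -3.5]
opening: 0.285
```

```bash
python3 st.py
```

```text
5.85 pos [ 0.59187 -0.17895  0.10034] F [ 1.2  2.6 -3.5] T [ 0.643 -0.404 -0.085] yaw 56.04 op 0.285 j7 1.337
```

>>> {"method": "step_arm", "body": {
  "hand": [1, 1],
  "offset": [
    [0, 0, 0],
    [0, 0, 0]
  ],
  "yaw": [0.1, 0]
}}

```text
t: 6.05
eef_pos: [0.592, -0.1788, 0.1006]
orientation: [0.665, 0.24, 0.665, -0.239]
ft_force: [2.0, 3.6, -4.4]
opening: 0.285
```

```bash
python3 st.py
```

```text
6.05 pos [ 0.59198 -0.17884  0.10055] F [ 2.02  3.58 -4.42] T [ 0.755 -0.474 -0.042] yaw 50.37 op 0.285 j7 1.262
```

>>> {"method": "step_arm", "body": {
  "hand": [1, 1, 1],
  "offset": [
    [0.0005, 0, 0],
    [0.0001, 0, 0],
    [0, 0, 0]
  ],
  "yaw": [0.1, 0.1, 0]
}}

```text
t: 6.35
eef_pos: [0.5922, -0.1787, 0.1007]
orientation: [0.638, 0.305, 0.638, -0.304]
ft_force: [2.2, 4.2, -2.2]
opening: 0.285
```

```bash
python3 st.py
```

```text
6.35 pos [ 0.59217 -0.1787   0.10071] F [ 2.16  4.18 -2.23] T [ 0.974 -0.376 -0.056] yaw 38.96 op 0.285 j7 1.109
```

>>> {"method": "step_arm", "body": {
  "hand": [1, 1, 1, 1],
  "offset": [
    [-0.0001, 0, 0],
    [-0.0001, 0, 0],
    [-0.0001, 0, 0],
    [0, 0, 0]
  ],
  "yaw": [0.12, 0.12, 0.12, 0]
}}

```text
t: 6.75
eef_pos: [0.5926, -0.1785, 0.1013]
orientation: [0.573, 0.414, 0.573, -0.413]
ft_force: [2.1, 5.8, 0.0]
opening: 0.287
```

```bash
python3 st.py
```

```text
6.75 pos [ 0.59259 -0.1785   0.10133] F [2.06 5.77 0.03] T [ 1.096 -0.47  -0.128] yaw 18.37 op 0.287 j7 0.834
```

>>> {"method": "step_arm", "body": {
  "hand": [1, 1, 1, 1],
  "offset": [
    [-0.0002, 0.0003, -0.0004],
    [-0.0002, 0, -0.0004],
    [-0.0002, 0, 0],
    [0, 0, 0]
  ],
  "yaw": [0.12, 0.12, 0.12, 0]
}}

```text
t: 7.15
eef_pos: [0.593, -0.1784, 0.102]
orientation: [0.491, 0.51, 0.49, -0.509]
ft_force: [3.2, 3.7, -0.7]
opening: 0.282
```

```bash
python3 st.py
```

```text
7.15 pos [ 0.59304 -0.17839  0.10201] F [ 3.18  3.67 -0.71] T [ 0.942 -0.652 -0.147] yaw -2.22 op 0.282 j7 0.556
```

>>> {"method": "step_arm", "body": {
  "hand": [1, 1, 1, 1, 1],
  "offset": [
    [-0.0002, 0.0002, -0.0002],
    [-0.0002, 0.0002, -0.0002],
    [-0.0002, 0, 0],
    [-0.0002, 0, 0],
    [0, 0, 0]
  ],
  "yaw": [0.12, 0.12, 0.12, 0.12, 0]
}}

```text
t: 7.65
eef_pos: [0.5937, -0.1785, 0.1029]
orientation: [0.356, 0.612, 0.355, -0.611]
ft_force: [3.7, 3.3, -0.7]
opening: 0.285
```

```bash
python3 st.py
```

```text
7.65 pos [ 0.59366 -0.17853  0.10291] F [ 3.68  3.26 -0.68] T [ 0.812 -0.843 -0.103] yaw -29.69 op 0.285 j7 0.182
```

>>> {"method": "step_arm", "body": {
  "hand": [1, 1, 1, 1, 1],
  "offset": [
    [-0.0002, 0, 0],
    [-0.0002, 0, 0],
    [-0.0002, 0, 0],
    [-0.0002, 0, 0],
    [0, 0, 0]
  ],
  "yaw": [0.12, 0.12, 0.12, 0.12, 0]
}}

```text
t: 8.15
eef_pos: [0.5941, -0.179, 0.1038]
orientation: [0.2, 0.679, 0.199, -0.677]
ft_force: [4.9, 2.4, -0.2]
opening: 0.283
```

```bash
python3 st.py
```

```text
8.15 pos [ 0.59413 -0.17898  0.10385] F [ 4.92  2.42 -0.23] T [ 0.669 -1.019 -0.093] yaw -57.2 op 0.283 j7 -0.199
```

>>> {"method": "step_arm", "body": {
  "hand": [1, 1, 1, 1, 1],
  "offset": [
    [-0.0002, 0, 0],
    [-0.0002, 0, 0],
    [-0.0002, 0, 0],
    [-0.0002, 0, 0],
    [0, 0, 0]
  ],
  "yaw": [0.12, 0.12, 0.12, 0.12, 0]
}}

```text
t: 8.65
eef_pos: [0.5943, -0.1796, 0.1048]
orientation: [0.033, 0.708, 0.032, -0.705]
ft_force: [6.2, 1.5, -0.4]
opening: 0.288
```

```bash
python3 st.py
```

```text
8.65 pos [ 0.59431 -0.17958  0.10478] F [ 6.21  1.51 -0.43] T [ 0.446 -1.221 -0.076] yaw -84.71 op 0.288 j7 -0.588
```

>>> {"method": "step_arm", "body": {
  "hand": [1, 1, 1, 1, 1],
  "offset": [
    [-0.0002, 0, 0],
    [-0.0002, 0, 0],
    [-0.0002, 0, 0],
    [-0.0002, 0, 0],
    [0, 0, 0]
  ],
  "yaw": [0.12, 0.12, 0.12, 0.12, 0]
}}

```text
t: 9.15
eef_pos: [0.5942, -0.1802, 0.1057]
orientation: [-0.136, 0.695, -0.137, -0.692]
ft_force: [6.2, 0.9, -0.4]
opening: 0.283
```

```bash
python3 st.py
```

```text
9.15 pos [ 0.59423 -0.1802   0.10568] F [ 6.22  0.88 -0.42] T [ 0.311 -1.217 -0.097] yaw -112.24 op 0.283 j7 -0.986
```

>>> {"method": "step_arm", "body": {
  "hand": [0.38, 0.2, 0.2, 0.2],
  "offset": [
    [0, 0, 0],
    [0, 0, 0],
    [0, 0, 0],
    [0, 0, 0]
  ],
  "yaw": [0, 0, 0, 0]
}}

```text
t: 9.55
eef_pos: [0.5911, -0.1797, 0.1048]
orientation: [0.138, -0.693, 0.139, 0.694]
ft_force: [-0.3, 0.2, 0.4]
opening: 0.395
```

```bash
python3 st.py
```

```text
9.55 pos [ 0.59112 -0.1797   0.10484] F [-0.32  0.21  0.41] T [ 0.027 -0.02   0.028] yaw -112.54 op 0.395 j7 -0.989
```

>>> {"method": "step_arm", "body": {
  "hand": [0, 0, 0, 0, 0, 0, 0, 0],
  "offset": [
    [-0.025, 0, 0],
    [-0.025, 0, 0],
    [0, 0.01, 0.017],
    [0, 0.01, 0.017],
    [0, 0, 0],
    [0, 0, 0],
    [0, 0, 0],
    [0, 0, 0]
  ],
  "yaw": [0, 0, 0, 0, 0.132, 0.132, 0.132, 0.132]
}}

```text
t: 10.35
eef_pos: [0.5525, -0.1844, 0.1549]
orientation: [0.316, -0.632, 0.316, 0.633]
ft_force: [0.4, -0.1, -0.7]
opening: 0.499
```

>>> {"method": "step_arm", "body": {
  "hand": [0, 0, 0, 0, 0, 0, 0],
  "offset": [
    [0, 0, 0],
    [0, 0, 0],
    [0, 0, 0],
    [0, 0, 0],
    [0, 0, 0],
    [0, 0, 0],
    [0, 0, 0]
  ],
  "yaw": [0.132, 0.132, 0.132, 0.132, 0, 0, 0]
}}

```text
t: 11.05
eef_pos: [0.553, -0.1842, 0.1549]
orientation: [0.468, -0.53, 0.468, 0.53]
ft_force: [0.0, -0.1, -0.8]
opening: 0.502
```

```bash
python3 st.py
python3 - <<'E'
from h import *
s=sense(); p,d=camera("wrist"); np.savez("pics/w4.npz",p=p,d=d,pos=s["eef_pos"],q=s["orientation"])
print([np.round(wproj(s,q),1) for q in ([.592,-.18,.125],[.5525,-.186,.115])])
cv2.imwrite("pics/w4.png",cv2.resize(p[120:345,100:400,::-1],(800,600),interpolation=cv2.INTER_CUBIC))
E
```

```text
11.05 pos [ 0.55302 -0.18416  0.15489] F [ 0.04 -0.1  -0.82] T [ 0.026  0.064 -0.018] yaw -172.92 op 0.502 j7 -1.869
[array([192.5, 225.8]), array([255.6, 218.9])]
```

View pics/w4.png

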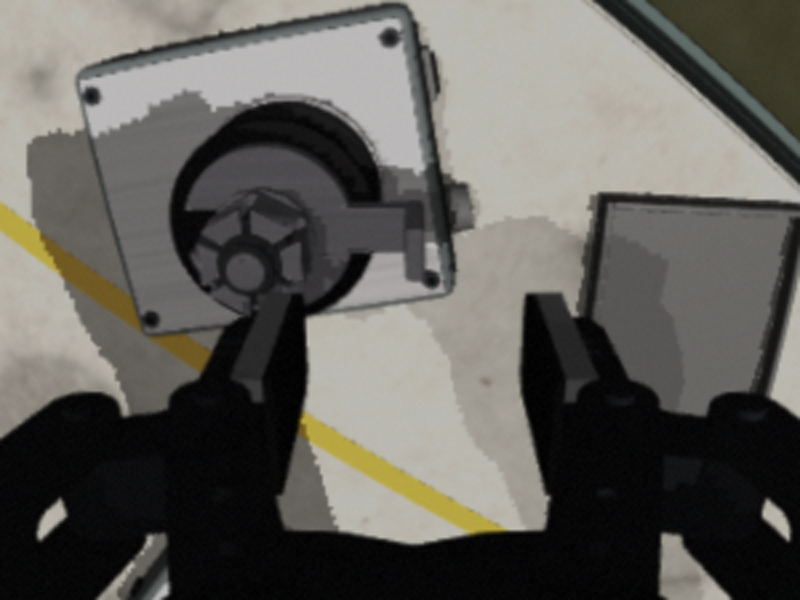

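Run:
```python
from h import *
z=np.load("pics/w4.npz"); s=dict(eef_pos=z["pos"],orientation=z["q"]); R=RR(s)
k=300/800
for n,x,y,h in [("tongue top",414,255,.115),("t lo",414,282,.115),("t hi",414,227,.115),("tip",246,270,.125),("finL",303,300,.162),("finR",525,300,.162)]:
    w=wonz(s,100+x*k,120+y*k,h); print(n,np.round(w,4),"tool",np.round(R.T@(w-s["eef_pos"])*1000,1))
# tray corners via top image edges: inner colour
t=np.load("pics/top0.npz")["p"].astype(int); g=t[200:290,255:350]
m=((abs(g[:,:,0]-g[:,:,1])<12)&(abs(g[:,:,1]-g[:,:,2])<12)&(g.mean(2)>90)&(g.mean(2)<155)).astype(np.uint8)
c=max(cv2.findContours(m,0,2)[0],key=cv2.contourArea); r=cv2.minAreaRect(c); print(r)
b=cv2.boxPoints(r)+[255,200]; P=np.array([onz("top",*q,.008) for q in b]); print(np.round(P,4),"centre",np.round(P.mean(0),4), [round(np.linalg.norm(P[i]-P[i-1]),4) for i in range(4)])
```

```text
tongue top [ 0.553  -0.1883  0.115 ] tool [39.9  0.5 -4.1]
t lo [ 0.5521 -0.1812  0.115 ] tool [39.9  0.5  3.1]
t hi [ 0.5539 -0.1954  0.115 ] tool [ 39.9   0.5 -11.3]
tip [ 0.5923 -0.1831  0.125 ] tool [ 29.9 -39.2  -3.8]
finL [ 0.5747 -0.1942  0.162 ] tool [ -7.1 -20.2 -12.7]
finR [ 0.5336 -0.1993  0.162 ] tool [ -7.1  21.2 -12.6]
((48.52918243408203, 46.46692657470703), (38.924049377441406, 69.48941040039062), 86.42366790771484)
[[ 0.4728 -0.015   0.008 ]
 [ 0.4844 -0.1917  0.008 ]
 [ 0.3868 -0.1963  0.008 ]
 [ 0.3752 -0.0211  0.008 ]] centre [ 0.4298 -0.106   0.008 ] [np.float64(0.0977), np.float64(0.1771), np.float64(0.0977), np.float64(0.1755)]
```

The tongue top is centred in the crop at (414,255), right on the jaw midline (fingers at 303 and 525). Narrowing the jaws to clear the nut, then going down.

>>> {"method": "step_arm", "body": {
  "hand": [0.7, 0.7, 0.7, 0.7, 0.7],
  "offset": [
    [0, 0.0005, -0.001],
    [0.015, 0, 0],
    [0.01, 0, 0],
    [0, 0, 0],
    [0, 0, 0]
  ],
  "yaw": [0, 0, 0, 0, 0]
}}

```text
t: 11.6
eef_pos: [0.5526, -0.1849, 0.1291]
orientation: [0.468, -0.529, 0.469, 0.53]
ft_force: [0.2, 0.3, 0.0]
opening: 0.15
```

```bash
python3 st.py
python3 - <<'E'
from h import *
s=sense(); p,d=camera("wrist"); np.savez("pics/w5.npz",p=p,d=d,pos=s["eef_pos"],q=s["orientation"])
cv2.imwrite("pics/w5.png",cv2.resize(p[165:315,155:355,::-1],(800,600),interpolation=cv2.INTER_CUBIC))
E
```

```text
11.6 pos [ 0.55259 -0.18495  0.12911] F [0.19 0.27 0.04] T [ 0.024 -0.006 -0.023] yaw -173.03 op 0.15 j7 -1.844
```

View pics/w5.png

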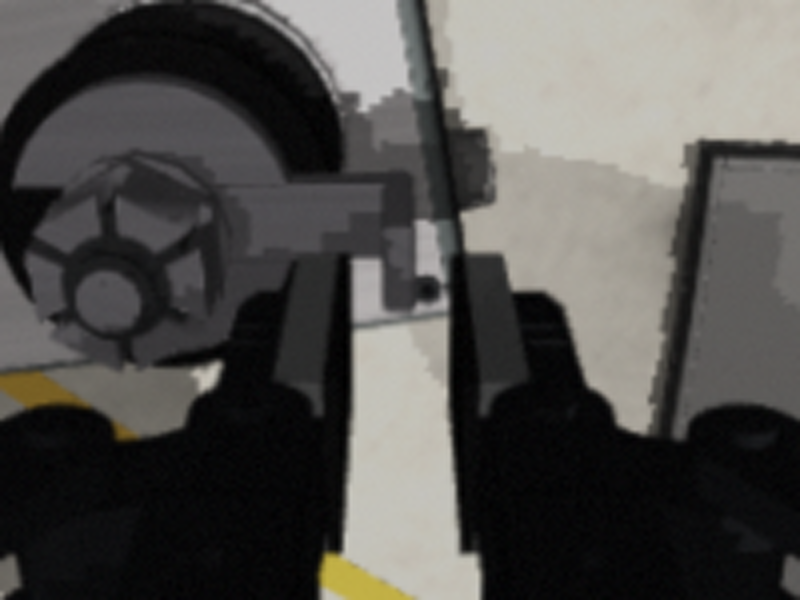

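>>> {"method": "step_arm", "body": {
  "hand": [0.7, 0.7, 0.7, 0.7, 0.7],
  "offset": [
    [0.01, 0, 0],
    [0.01, 0, 0],
    [0.006, 0, 0],
    [0, 0, 0],
    [0, 0, 0]
  ],
  "yaw": [0, 0, 0, 0, 0]
}}

```text
t: 12.15
eef_pos: [0.5528, -0.1852, 0.1036]
orientation: [0.469, -0.529, 0.469, 0.529]
ft_force: [-0.4, 0.8, -0.2]
opening: 0.148
```

>>> {"method": "step_arm", "body": {
  "hand": [0.8, 0.86, 0.9, 0.9],
  "offset": [
    [0, 0, 0],
    [0, 0, 0],
    [0, 0, 0],
    [0, 0, 0]
  ],
  "yaw": [0, 0, 0, 0]
}}

```text
t: 12.55
eef_pos: [0.553, -0.1852, 0.1042]
orientation: [-0.469, 0.53, -0.469, -0.529]
ft_force: [0.3, 0.3, 1.3]
opening: 0.051
```

```bash
python3 st.py
```

```text
12.55 pos [ 0.55303 -0.1852   0.10416] F [0.28 0.26 1.3 ] T [-0.019  0.009 -0.023] yaw -173.03 op 0.051 j7 -1.817
```

>>> {"method": "step_arm", "body": {
  "hand": [0.92, 0.94, 1, 1, 1],
  "offset": [
    [-0.001, 0, 0],
    [-0.001, 0, 0],
    [0, 0, 0],
    [0, 0, 0],
    [0, 0, 0]
  ],
  "yaw": [0, 0, 0, 0, 0]
}}

```text
t: 13.05
eef_pos: [0.5528, -0.185, 0.1057]
orientation: [0.469, -0.529, 0.469, 0.53]
ft_force: [0.8, -0.2, -0.9]
opening: 0.033
```

```bash
python3 st.py
```

```text
13.05 pos [ 0.55281 -0.18498  0.10571] F [ 0.75 -0.23 -0.89] T [-0.001  0.063 -0.018] yaw -173.03 op 0.033 j7 -1.819
```

>>> {"method": "step_arm", "body": {
  "hand": [1, 1, 1],
  "offset": [
    [0, 0.005, 0],
    [0, 0.007, 0],
    [0, 0.005, 0]
  ],
  "yaw": [0, 0, 0]
}}

```text
t: 13.35
eef_pos: [0.5349, -0.1873, 0.1058]
orientation: [0.469, -0.529, 0.469, 0.529]
ft_force: [-0.1, 0.9, -0.4]
opening: 0.035
```

>>> {"method": "step_arm", "body": {
  "hand": [1, 1, 1, 1],
  "offset": [
    [0, 0.012, 0],
    [0, 0.015, 0],
    [0, 0.015, 0],
    [0, 0, 0]
  ],
  "yaw": [0, 0, 0, 0]
}}

```text
t: 13.75
eef_pos: [0.4919, -0.1927, 0.1061]
orientation: [0.47, -0.528, 0.47, 0.529]
ft_force: [0.7, -0.3, 0.1]
opening: 0.03
```

```bash
python3 st.py
python3 - <<'E'
from h import *
s=sense(); p,d=camera("wrist"); np.savez("pics/w6.npz",p=p,d=d,pos=s["eef_pos"],q=s["orientation"])
cv2.imwrite("pics/w6.png",cv2.resize(p[:,:,::-1],(800,600),interpolation=cv2.INTER_CUBIC))
E
```

```text
13.75 pos [ 0.49191 -0.19269  0.10613] F [ 0.65 -0.33  0.13] T [ 0.013  0.    -0.019] yaw -173.27 op 0.03 j7 -1.696
```

View pics/w6.png

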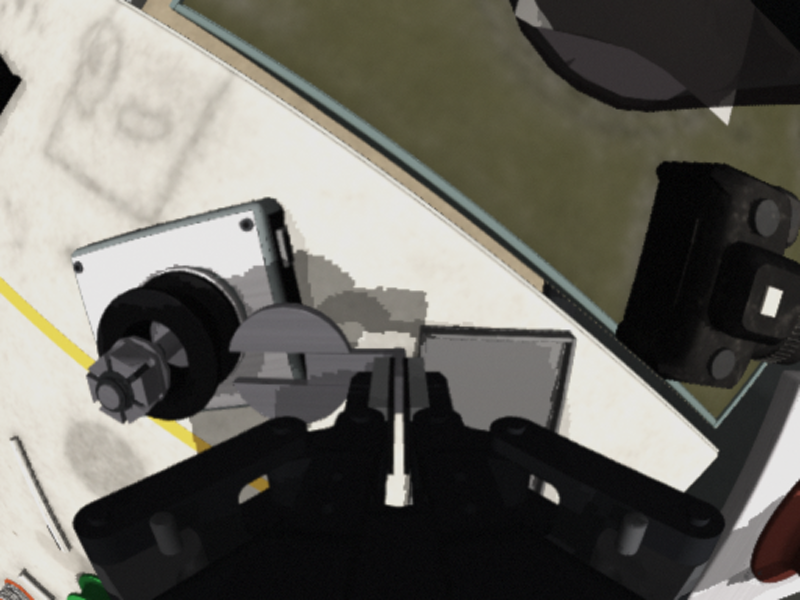

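Run:
```python
from h import *
f=1.5625
for fn,pts in [("w6",[(420,326),(576,334),(556,430)]),("w1",[(268,36),(330,132),(523,22)])]:
    z=np.load(f"pics/{fn}.npz"); s=dict(eef_pos=z["pos"],orientation=z["q"])
    for q in pts: print(fn,np.round(wonz(s,q[0]/f,q[1]/f,.014),4))
# top: sharp tray corners, darker mask per threshold
t=np.load("pics/top0.npz")["p"]; print(t[246,300],t[232,262],t[246,262],t[240,345])
g=cv2.cvtColor(t,cv2.COLOR_RGB2GRAY); m=((g>90)&(g<160)).astype(np.uint8); m[:215]=0;m[275:]=0;m[:,:262]=0;m[:,340:]=0
m=cv2.morphologyEx(m,cv2.MORPH_OPEN,np.ones((5,5)))
c=max(cv2.findContours(m,0,2)[0],key=cv2.contourArea); r=cv2.minAreaRect(c); b=cv2.boxPoints(r); P=np.array([onz("top",*q,.008) for q in b]); print(r,np.round(P,4),P.mean(0))
```

```text
w6 [ 0.4789 -0.1848  0.014 ]
w6 [ 0.39   -0.1896  0.014 ]
w6 [ 0.3862 -0.1266  0.014 ]
w1 [ 0.3922 -0.1809  0.014 ]
w1 [ 0.4766 -0.1744  0.014 ]
w1 [ 0.4636 -0.0194  0.014 ]
[135 138 138] [201 207 204] [201 208 205] [200 207 203]
((299.6162109375, 245.53753662109375), (34.30671691894531, 61.33487319946289), 86.09950256347656) [[ 0.4695 -0.0155  0.008 ]
 [ 0.4806 -0.1714  0.008 ]
 [ 0.3946 -0.1761  0.008 ]
 [ 0.3835 -0.0214  0.008 ]] [ 0.43204464 -0.09611464  0.008     ]
```

The washer is clear of the spindle and held level; the bobbin is still on its winder (black ring at (165,345)) and the tray end shows at (420,326)–(576,334). Carrying the washer to the near end of the tray, then turning it half round so the tongue points away from the robot.

>>> {"method": "step_arm", "body": {
  "hand": [1, 1, 1, 1, 1, 1, 1, 1],
  "offset": [
    [-0.02, 0, 0],
    [-0.01, 0.005, 0.03],
    [0, 0.005, 0.04],
    [0, 0.005, 0.04],
    [0, 0.003, 0.034],
    [0, 0, 0],
    [0, 0, 0],
    [0, 0, 0]
  ],
  "yaw": [0, 0, 0, 0, 0, -0.148, -0.148, -0.148]
}}

```text
t: 14.6
eef_pos: [0.46, -0.0507, 0.136]
orientation: [-0.338, 0.622, -0.338, -0.621]
ft_force: [-0.4, -0.1, -0.3]
opening: 0.033
```

>>> {"method": "step_arm", "body": {
  "hand": [1, 1, 1, 1, 1, 1, 1, 1],
  "offset": [
    [0, 0, 0],
    [0, 0, 0],
    [0, 0, 0],
    [0, 0, 0],
    [0, 0, 0],
    [0, 0, 0],
    [0, 0, 0],
    [0, 0, 0]
  ],
  "yaw": [-0.148, -0.148, -0.148, -0.148, -0.148, -0.148, -0.148, -0.148]
}}

```text
t: 15.4
eef_pos: [0.4601, -0.0514, 0.1361]
orientation: [0.066, 0.705, 0.065, -0.704]
ft_force: [-0.3, -0.1, -1.1]
opening: 0.034
```

>>> {"method": "step_arm", "body": {
  "hand": [1, 1, 1, 1, 1, 1, 1, 1],
  "offset": [
    [0, 0, 0],
    [0, 0, 0],
    [0, 0, 0],
    [0, 0, 0],
    [0, 0, 0],
    [0, 0, 0],
    [0, 0, 0],
    [0, 0, 0]
  ],
  "yaw": [-0.148, -0.148, -0.148, -0.148, -0.148, -0.148, -0.148, -0.148]
}}

```text
t: 16.2
eef_pos: [0.46, -0.0515, 0.1361]
orientation: [0.447, 0.548, 0.446, -0.548]
ft_force: [0.0, -0.5, -0.7]
opening: 0.034
```

>>> {"method": "step_arm", "body": {
  "hand": [1, 1, 1, 1, 1],
  "offset": [
    [0, 0, 0],
    [0, 0, 0],
    [0, 0, 0],
    [0, 0, 0],
    [0, 0, 0]
  ],
  "yaw": [-0.148, -0.148, 0, 0, 0]
}}

```text
t: 16.7
eef_pos: [0.4593, -0.0515, 0.1358]
orientation: [0.521, 0.478, 0.521, -0.478]
ft_force: [-0.5, 0.2, -0.7]
opening: 0.031
```

```bash
python3 st.py
python3 - <<'E'
from h import *
s=sense(); off([.457,-.052,.06],s); p,d=camera("wrist"); np.savez("pics/w7.npz",p=p,d=d,pos=s["eef_pos"],q=s["orientation"])
cv2.imwrite("pics/w7.png",cv2.resize(p[:,:,::-1],(800,600),interpolation=cv2.INTER_CUBIC))
E
```

```text
16.7 pos [ 0.45927 -0.0515   0.13583] F [-0.48  0.15 -0.69] T [-0.02  -0.019  0.012] yaw 4.91 op 0.031 j7 0.477
pos [ 0.4593 -0.0515  0.1358] to go, tool axes [ 0.0758 -0.0023  0.0003]
```

View pics/w7.png

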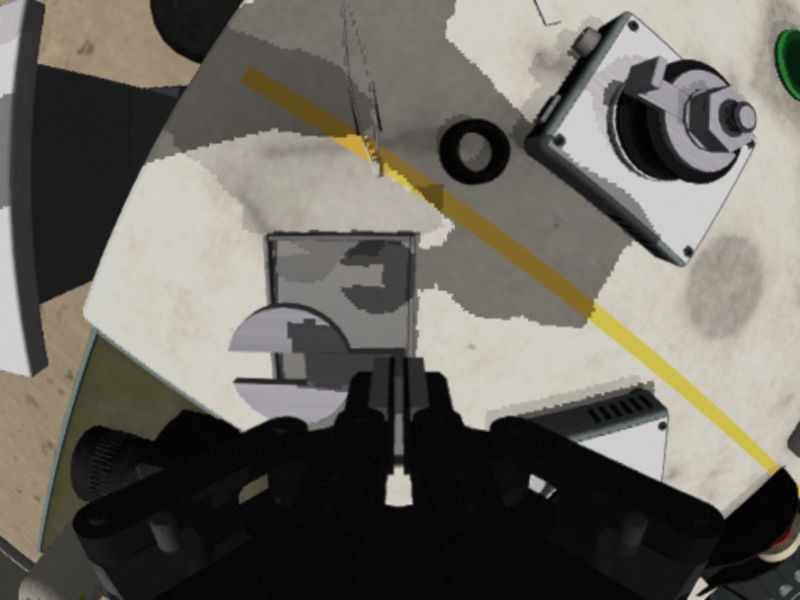

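Run:
```python
from h import *
f=1.5625
z=np.load("pics/w7.npz"); s=dict(eef_pos=z["pos"],orientation=z["q"]); R=RR(s)
for q in [(266,234),(418,234),(416,340),(274,305)]:
    w=wonz(s,q[0]/f,q[1]/f,.014); print(np.round(w,4),"tool mm",np.round(R.T@(w-s["eef_pos"])*1000,1))
```

```text
[ 0.3793 -0.0267  0.014 ] tool mm [121.8 -77.6 -31.6]
[ 0.4679 -0.0201  0.014 ] tool mm [121.8  11.2 -30.6]
[ 0.4729 -0.0845  0.014 ] tool mm [121.8  10.8  34. ]
[ 0.3851 -0.0698  0.014 ] tool mm [121.8 -75.5  11.9]
```

>>> {"method": "step_arm", "body": {
  "hand": [1, 1, 1, 1, 1],
  "offset": [
    [0.035, -0.002, 0.006],
    [0.04, 0, 0],
    [0.035, 0, 0],
    [0, 0, 0],
    [0, 0, 0]
  ],
  "yaw": [0, 0, 0, 0, 0]
}}

```text
t: 17.25
eef_pos: [0.4575, -0.0578, 0.0259]
orientation: [0.521, 0.477, 0.521, -0.478]
ft_force: [-0.2, 0.2, -0.8]
opening: 0.029
```

>>> {"method": "step_arm", "body": {
  "hand": [1, 1, 1, 1],
  "offset": [
    [0.002, 0, 0],
    [0.002, 0, 0],
    [0, 0, 0],
    [0, 0, 0]
  ],
  "yaw": [0, 0, 0, 0]
}}

```text
t: 17.65
eef_pos: [0.458, -0.0576, 0.0226]
orientation: [0.522, 0.478, 0.521, -0.477]
ft_force: [0.5, 1.1, -1.1]
opening: 0.033
```

```bash
python3 st.py
```

```text
17.65 pos [ 0.45796 -0.05756  0.02257] F [ 0.54  1.14 -1.08] T [ 0.009  0.017 -0.026] yaw 5.05 op 0.033 j7 0.611
```

>>> {"method": "step_arm", "body": {
  "hand": [1, 1, 1, 1],
  "offset": [
    [0.002, 0, 0],
    [0.0015, 0, 0],
    [0, 0, 0],
    [0, 0, 0]
  ],
  "yaw": [0, 0, 0, 0]
}}

```text
t: 18.05
eef_pos: [0.4577, -0.0576, 0.0184]
orientation: [0.522, 0.478, 0.521, -0.477]
ft_force: [0.7, 0.5, 0.6]
opening: 0.032
```

```bash
python3 st.py
```

```text
18.05 pos [ 0.45767 -0.05761  0.01838] F [0.75 0.49 0.57] T [ 0.058 -0.076  0.014] yaw 5.04 op 0.032 j7 0.614
```

>>> {"method": "step_arm", "body": {
  "hand": [1, 0.88, 0.8, 0.7, 0.7],
  "offset": [
    [0.0005, 0, 0],
    [0, 0, 0],
    [0, 0, 0],
    [0, 0, 0],
    [0, 0, 0]
  ],
  "yaw": [0, 0, 0, 0, 0]
}}

```text
t: 18.55
eef_pos: [0.4573, -0.0576, 0.0176]
orientation: [0.521, 0.477, 0.522, -0.478]
ft_force: [0.6, -0.4, 0.2]
opening: 0.148
```

```bash
python3 st.py
```

```text
18.55 pos [ 0.45733 -0.05764  0.01764] F [ 0.56 -0.37  0.17] T [-0.066 -0.033  0.084] yaw 5.04 op 0.148 j7 0.614
```

>>> {"method": "step_arm", "body": {
  "hand": [0.7, 0.7, 0, -0.6, -1, -1],
  "offset": [
    [-0.01, 0, 0],
    [-0.03, 0, 0],
    [-0.045, 0, 0],
    [-0.045, 0, 0],
    [-0.02, 0, 0],
    [0, 0, 0]
  ],
  "yaw": [0, 0, 0, 0, 0, 0]
}}

```text
t: 19.15
eef_pos: [0.4594, -0.058, 0.1713]
orientation: [0.524, 0.479, 0.519, -0.476]
ft_force: [0.4, 0.6, -0.3]
opening: 0.822
```

```bash
python3 st.py
python3 - <<'E'
from h import *
s=sense(); p,d=camera("wrist"); np.savez("pics/w8.npz",p=p,d=d,pos=s["eef_pos"],q=s["orientation"])
cv2.imwrite("pics/w8.png",cv2.resize(p[:,:,::-1],(800,600),interpolation=cv2.INTER_CUBIC)); off([.592,-.18,.168],s)
E
```

```text
19.15 pos [ 0.45944 -0.058    0.17133] F [ 0.44  0.59 -0.29] T [-0.008  0.007  0.015] yaw 5.05 op 0.822 j7 0.471
pos [ 0.4594 -0.058   0.1713] to go, tool axes [0.0044 0.1213 0.1332]
```

View pics/w8.png

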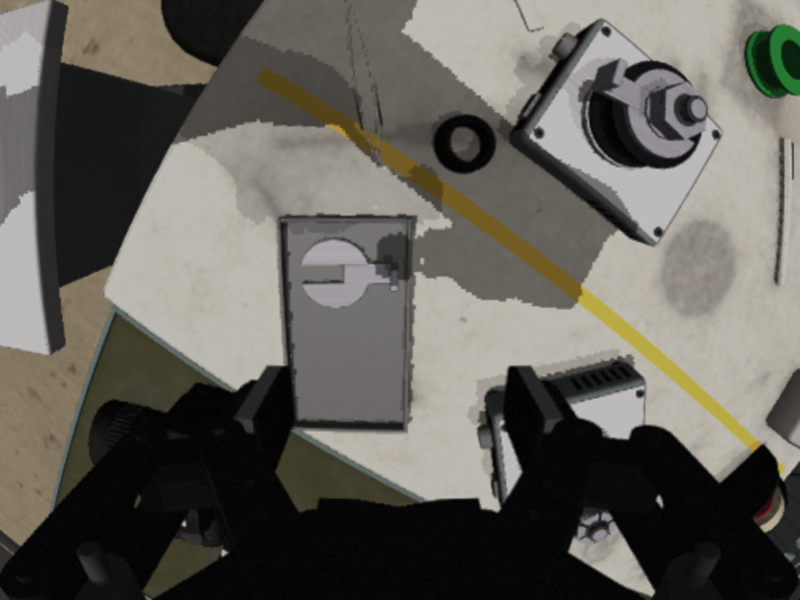

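>>> {"method": "step_arm", "body": {
  "hand": [-1, -1, -1, -1, -1, -1],
  "offset": [
    [0, 0.03, 0.033],
    [0, 0.03, 0.033],
    [0, 0.03, 0.033],
    [0, 0.031, 0.033],
    [0, 0, 0],
    [0, 0, 0]
  ],
  "yaw": [0, 0, 0, 0, 0, 0]
}}

```text
t: 19.8
eef_pos: [0.5884, -0.1789, 0.1655]
orientation: [0.52, 0.477, 0.523, -0.479]
ft_force: [-1.5, -0.3, -0.5]
opening: 1.0
```

```bash
python3 st.py
python3 - <<'E'
from h import *
f=1.5625
z=np.load("pics/w8.npz"); s0=dict(eef_pos=z["pos"],orientation=z["q"])
for n,q,h in [("c",(280,216),.014),("c",(415,216),.014),("c",(407,431),.014),("c",(293,428),.014),("washer",(337,273),.009),("tongue",(395,272),.029)]: print(n,np.round(wonz(s0,q[0]/f,q[1]/f,h),4))
s=sense(); off([.593,-.1795,.113],s)
p,d=camera("wrist"); np.savez("pics/w9.npz",p=p,d=d,pos=s["eef_pos"],q=s["orientation"])
# dark bobbin blob
u,v=wproj(s,[.593,-.1795,.089]); u0,v0=int(u)-70,int(v)-60
m=(p[v0:v0+120,u0:u0+140].max(2)<45).astype(np.uint8); print(u,v,m.sum())
cv2.imwrite("pics/w9.png",cv2.resize(p[:,:,::-1],(800,600),interpolation=cv2.INTER_CUBIC))
E
```

```text
19.8 pos [ 0.58842 -0.17891  0.16547] F [-1.52 -0.25 -0.48] T [ 0.052  0.005 -0.066] yaw 4.95 op 1.0 j7 0.626
c [ 0.38   -0.0265  0.014 ]
c [ 0.4681 -0.0199  0.014 ]
c [ 0.4779 -0.1787  0.014 ]
c [ 0.3913 -0.1852  0.014 ]
washer [ 0.4197 -0.0631  0.009 ]
tongue [ 0.4582 -0.0546  0.029 ]
pos [ 0.5884 -0.1789  0.1655] to go, tool axes [0.0525 0.0047 0.0011]
261.2429432053623 198.91444868772822 3487
```

>>> {"method": "step_arm", "body": {
  "hand": [-1, -1, -1, -1, -1],
  "offset": [
    [0, 0.0045, 0.001],
    [0.025, 0, 0],
    [0.025, 0, 0],
    [0, 0, 0],
    [0, 0, 0]
  ],
  "yaw": [0, 0, 0, 0, 0]
}}

```text
t: 20.35
eef_pos: [0.5941, -0.1782, 0.1181]
orientation: [0.521, 0.477, 0.522, -0.477]
ft_force: [0.6, -0.9, 0.5]
opening: 0.999
```

```bash
python3 st.py
python3 - <<'E'
from h import *
off([.593,-.1795,.063])
E
```

```text
20.35 pos [ 0.59408 -0.17816  0.11806] F [ 0.59 -0.87  0.51] T [ 0.007 -0.023 -0.039] yaw 5.1 op 0.999 j7 0.649
pos [ 0.5941 -0.1782  0.1181] to go, tool axes [ 0.0551 -0.0012  0.0013]
```

>>> {"method": "step_arm", "body": {
  "hand": [-1, -1, -1, -1, -1],
  "offset": [
    [0.02, -0.001, 0.001],
    [0.02, 0, 0],
    [0.014, 0, 0],
    [0, 0, 0],
    [0, 0, 0]
  ],
  "yaw": [0, 0, 0, 0, 0]
}}

```text
t: 20.85
eef_pos: [0.5939, -0.1804, 0.0647]
orientation: [0.522, 0.478, 0.521, -0.477]
ft_force: [-0.1, -0.3, 0.1]
opening: 1.0
```

>>> {"method": "step_arm", "body": {
  "hand": [-0.6, -0.5, -0.46, -0.43, -0.43],
  "offset": [
    [0, 0, 0],
    [0, 0, 0],
    [0, 0, 0],
    [0, 0, 0],
    [0, 0, 0]
  ],
  "yaw": [0, 0, 0, 0, 0]
}}

```text
t: 21.35
eef_pos: [0.5934, -0.1802, 0.064]
orientation: [0.522, 0.478, 0.521, -0.477]
ft_force: [0.4, 0.2, 0.4]
opening: 0.714
```

```bash
python3 st.py
```

```text
21.35 pos [ 0.59337 -0.18018  0.06398] F [0.4  0.17 0.39] T [0.043 0.004 0.005] yaw 5.04 op 0.714 j7 0.681
```

>>> {"method": "step_arm", "body": {
  "hand": [-0.41, -0.4, -0.4],
  "offset": [
    [0, 0, 0],
    [0, 0, 0],
    [0, 0, 0]
  ],
  "yaw": [0, 0, 0]
}}

```text
t: 21.65
eef_pos: [0.5933, -0.1802, 0.064]
orientation: [0.521, 0.478, 0.521, -0.478]
ft_force: [-0.9, 0.2, 1.4]
opening: 0.704
```

```bash
python3 st.py
```

```text
21.65 pos [ 0.59331 -0.18019  0.06399] F [-0.88  0.22  1.38] T [ 0.062  0.138 -0.011] yaw 5.04 op 0.704 j7 0.68
```

>>> {"method": "step_arm", "body": {
  "hand": [-0.38, -0.38, -0.38],
  "offset": [
    [-0.001, 0, 0],
    [-0.001, 0, 0],
    [0, 0, 0]
  ],
  "yaw": [0, 0, 0]
}}

```text
t: 21.95
eef_pos: [0.5933, -0.1801, 0.0657]
orientation: [0.522, 0.477, 0.522, -0.478]
ft_force: [-0.5, 0.3, -0.6]
opening: 0.693
```

```bash
python3 st.py
```

```text
21.95 pos [ 0.59326 -0.18012  0.06569] F [-0.51  0.27 -0.56] T [ 0.019 -0.013  0.028] yaw 5.05 op 0.693 j7 0.68
```

>>> {"method": "step_arm", "body": {
  "hand": [-0.36, -0.2, -0.2, -0.2, -0.2],
  "offset": [
    [-0.002, 0, 0],
    [-0.002, 0, 0],
    [-0.002, 0, 0],
    [0, 0, 0],
    [0, 0, 0]
  ],
  "yaw": [0, 0, 0, 0, 0]
}}

```text
t: 22.45
eef_pos: [0.5934, -0.1802, 0.072]
orientation: [0.522, 0.478, 0.521, -0.477]
ft_force: [-0.5, 0.1, -1.2]
opening: 0.665
```

```bash
python3 st.py
```

```text
22.45 pos [ 0.59337 -0.18015  0.07195] F [-0.46  0.07 -1.17] T [ 0.006  0.03  -0.003] yaw 5.05 op 0.665 j7 0.676
```

>>> {"method": "step_arm", "body": {
  "hand": [-0.2, -0.2, -0.2, -0.2, -0.2],
  "offset": [
    [-0.008, 0, 0],
    [-0.01, 0, 0],
    [-0.01, 0, 0],
    [-0.01, 0, 0],
    [0, 0, 0]
  ],
  "yaw": [0, 0, 0, 0, 0]
}}

```text
t: 22.95
eef_pos: [0.5946, -0.1808, 0.1121]
orientation: [0.523, 0.478, 0.52, -0.477]
ft_force: [-0.1, -0.7, -0.5]
opening: 0.667
```

>>> {"method": "step_arm", "body": {
  "hand": [-0.2, -0.2, -0.2, -0.2, -0.2],
  "offset": [
    [-0.01, 0, 0],
    [-0.012, 0, 0],
    [-0.015, 0, 0],
    [-0.015, 0, 0],
    [0, 0, 0]
  ],
  "yaw": [0, 0, 0, 0, 0]
}}

```text
t: 23.45
eef_pos: [0.5948, -0.1811, 0.1647]
orientation: [0.523, 0.478, 0.52, -0.477]
ft_force: [0.9, 0.1, 0.3]
opening: 0.669
```

```bash
python3 st.py
python3 - <<'E'
from h import *
off([.432,-.1437,.162])
E
```

```text
23.45 pos [ 0.59484 -0.18109  0.16467] F [0.91 0.13 0.29] T [-0.031  0.017  0.026] yaw 5.04 op 0.669 j7 0.629
pos [ 0.5948 -0.1811  0.1647] to go, tool axes [ 0.0018 -0.1589 -0.0515]
```

>>> {"method": "step_arm", "body": {
  "hand": [-0.2, -0.2, -0.2, -0.2, -0.2, -0.2],
  "offset": [
    [0, -0.04, -0.013],
    [0, -0.04, -0.013],
    [0, -0.04, -0.013],
    [0, -0.039, -0.013],
    [0, 0, 0],
    [0, 0, 0]
  ],
  "yaw": [0, 0, 0, 0, 0, 0]
}}

```text
t: 24.05
eef_pos: [0.4297, -0.1421, 0.1619]
orientation: [0.521, 0.478, 0.521, -0.478]
ft_force: [0.6, -0.7, -0.6]
opening: 0.663
```

```bash
python3 st.py
python3 - <<'E'
from h import *
off([.432,-.1437,.025])
E
```

```text
24.05 pos [ 0.42972 -0.14213  0.16194] F [ 0.6  -0.72 -0.58] T [ 0.01  -0.002 -0.013] yaw 5.02 op 0.663 j7 0.67
pos [ 0.4297 -0.1421  0.1619] to go, tool axes [0.1369 0.0021 0.0018]
```

>>> {"method": "step_arm", "body": {
  "hand": [-0.2, -0.2, -0.2, -0.2, -0.2, -0.2, -0.2],
  "offset": [
    [0.04, 0.002, 0.0015],
    [0.04, 0, 0],
    [0.035, 0, 0],
    [0.017, 0, 0],
    [0, 0, 0],
    [0, 0, 0],
    [0, 0, 0]
  ],
  "yaw": [0, 0, 0, 0, 0, 0, 0]
}}

```text
t: 24.75
eef_pos: [0.434, -0.1442, 0.0307]
orientation: [0.523, 0.478, 0.521, -0.477]
ft_force: [-0.4, 0.4, -0.1]
opening: 0.667
```

```bash
python3 st.py
python3 - <<'E'
from h import *
off([.432,-.1437,.0125])
E
```

```text
24.75 pos [ 0.434   -0.14424  0.03073] F [-0.38  0.4  -0.11] T [-0.045 -0.005  0.017] yaw 5.05 op 0.667 j7 0.823
pos [ 0.434  -0.1442  0.0307] to go, tool axes [ 0.0182 -0.002  -0.0007]
```

>>> {"method": "step_arm", "body": {
  "hand": [-0.2, -0.2, -0.2, -0.2, -0.2],
  "offset": [
    [0.008, -0.001, 0],
    [0.006, -0.001, 0],
    [0.003, 0, 0],
    [0, 0, 0],
    [0, 0, 0]
  ],
  "yaw": [0, 0, 0, 0, 0]
}}

```text
t: 25.25
eef_pos: [0.4302, -0.1437, 0.0129]
orientation: [0.521, 0.478, 0.522, -0.477]
ft_force: [-1.2, 0.8, 2.2]
opening: 0.665
```

```bash
python3 st.py
```

```text
25.25 pos [ 0.43019 -0.14366  0.01294] F [-1.21  0.75  2.23] T [ 0.189  0.175 -0.018] yaw 5.04 op 0.665 j7 0.84
```

>>> {"method": "step_arm", "body": {
  "hand": [-0.4, -0.45, -0.55, -0.6, -0.6],
  "offset": [
    [0, 0, 0],
    [0, 0, 0],
    [0, 0, 0],
    [0, 0, 0],
    [0, 0, 0]
  ],
  "yaw": [0, 0, 0, 0, 0]
}}

```text
t: 25.75
eef_pos: [0.4305, -0.1439, 0.0128]
orientation: [0.522, 0.477, 0.521, -0.478]
ft_force: [-0.5, 0.3, 0.5]
opening: 0.801
```

```bash
python3 st.py
```

```text
25.75 pos [ 0.43054 -0.14388  0.01278] F [-0.48  0.28  0.54] T [-0.009  0.001 -0.007] yaw 5.04 op 0.801 j7 0.84
```

>>> {"method": "step_arm", "body": {
  "hand": [-0.65, -0.65, -0.65, -0.7, -1, -1, -1],
  "offset": [
    [-0.005, 0, 0],
    [-0.02, 0, 0],
    [-0.04, 0, 0],
    [-0.045, 0, 0],
    [-0.045, 0, 0],
    [0, 0, 0],
    [0, 0, 0]
  ],
  "yaw": [0, 0, 0, 0, 0, 0, 0]
}}

```text
t: 26.45
eef_pos: [0.4308, -0.1436, 0.1689]
orientation: [0.522, 0.478, 0.521, -0.477]
ft_force: [-0.9, 0.7, -0.7]
opening: 0.997
```

```bash
python3 st.py
python3 - <<'E'
from h import *
s=sense(); p,d=camera("wrist"); np.savez("pics/w10.npz",p=p,d=d,pos=s["eef_pos"],q=s["orientation"])
t,_=camera("top")
a=cv2.resize(p[:,:,::-1],(533,400)); b=cv2.resize(t[165:285,205:375,::-1],(560,400),interpolation=cv2.INTER_CUBIC)
im=np.hstack([a,b]); cv2.imwrite("pics/w10.png",cv2.resize(im,(800,293),interpolation=cv2.INTER_AREA))
E
```

```text
26.45 pos [ 0.43083 -0.14362  0.16892] F [-0.85  0.66 -0.67] T [-0.085 -0.022  0.026] yaw 5.07 op 0.997 j7 0.684
```

View pics/w10.png

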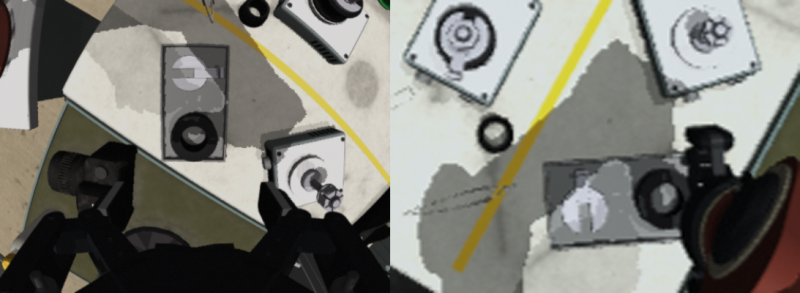

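Both parts are in the tray: washer at about (188,72) and bobbin at about (193,133) in the left half, and the spindle at (325,195) now carries only its nut. I'll check heights by depth, then hand in.

Run:
```python
from h import *
z=np.load("pics/w10.npz"); s=dict(eef_pos=z["pos"],orientation=z["q"])
d=z["d"]; k=512/390
def H(x,y):
    u,v=int(x*k),int(y*k*384/ (293*k)) if 0 else int(y*384/293)
    o,r=wray(s,u,v); m=camera_model("wrist"); c=np.cos(np.hypot(u-m["cx"],v-m["cy"])/m["fx"]); return np.round(o+r*d[v,u]/c,4)
for n,q in [("bob L",(175,133)),("bob R",(212,134)),("bob top",(193,115)),("bob low",(194,154)),("washer L",(180,62)),("washer low",(190,86))]: print(n,H(*q))
u,v=map(int,wproj(s,[.432,-.1437,.037])); print(u,v)
print(np.round(sense()["ft_force"],2)); print(hand_in())
```

```text
bob L [ 0.4061 -0.14    0.0356]
bob R [ 0.4525 -0.1368  0.0364]
bob top [ 0.4271 -0.1192  0.0077]
bob low [ 0.4322 -0.1648  0.0354]
washer L [ 0.404  -0.0502  0.0085]
washer low [ 0.4197 -0.0806  0.0079]
255 180
[-0.76 -0.67 -0.2 ]
the job is handed in; nothing more can be done
None
```

I backed off the nut with the nicked corners, put the washer and then the bobbin in the tray, and handed the job in at about 26.5 s of the 72 s allowed. `hand_in()` gives no verdict, so the result below rests on my own checks.

- **Nut:** I turned it clockwise about 190° in one grip, and by the arm's rise it climbed about 5.7 mm. I gave way on the feel of the vertical force, which stayed within about 5 N of the 8 N limit at each reading.
- **Washer:** I lifted it about 1.5 mm by its tongue, drew it out level, turned it half round and set it down in the near end of the tray.
- **Bobbin:** I gripped it by its upper flange, lifted it straight up over the nut and stood it in the other end of the tray.

**Last checks:**
- The final picture shows both parts inside the tray walls, let go, with only the nut left on the spindle.
- Depth readings put the bobbin's top flange at 35.4–36.4 mm at three points, against about 37 mm expected for standing upright. A fourth point aimed at the flange read 8 mm; I take it that this point missed the bobbin and hit the tray floor.
- The washer's top read 8–8.5 mm at two points, which fits lying flat.
- The gripper was open about 17 cm above the worktop, with no contact force beyond noise.
- I did not come near the other winder or the tools, but I did not measure their positions afterwards.
- The wrist camera read positions about 3 mm off sideways; I corrected for that from where the gripper closed on the nut and tongue.

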